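# Make up the sofa basket and the dining-table tray

## Robot

A 6-joint arm with a two-finger parallel gripper is mounted at the origin on the work surface. World frame = base frame: x ahead of the robot, y to its left, z up, the work surface at z = 0. Lengths are in m, angles in rad, forces in N, time in s.
With the tool pointing down it reaches from about 0.3 to 0.875 m from the base axis. Payload 6.4 kg.
Tool frame: the origin (TCP) lies on the mounting face of the last link; the fingertips stand 166 mm ahead of it and the grasp point (between the pads) lies 147 mm ahead of it; z points along the fingers, y is the line along which they close (so a half turn about z gives the same grasp; the last joint's range is limited). The gripper opens to 88 mm and grips with 3 to 60 N. Pads are 18 mm wide; open, the fingers measure 123 mm over their backs; the gripper's body (75 mm by 187 mm) begins 45 mm behind the grasp point.
Start: joints at [-1.525, 0.181, 1.607, -0, 1.354, -0.206], TCP at [0.143, -0.557, 0.405] pointing down, gripper open.
Joint ranges: [-2.99, 2.99], [-0.89, 2.07], [0.3, 2.58], [-1.14, 4.28], [0, 2.63], [-3.12, 3.12]. Speed limits (rad/s): [2.57, 2.57, 3.01, 3.14, 3.14, 3.14].

## Interface

Orientations are given as a unit quaternion [w, x, y, z].
In Python, from rig import telemetry, eyes, hand_in gives the robot as it stands.
- The arm moves only by the shell command python3 -m inch 'ROWS' [FORCE]. ROWS is JSON, a list of rows, each an object of numbers: "tx", "ty", "tz": the shift along the world's x, y, z in mm; "roll": the turn about the world's z in degrees; "grip": the opening, from -1 (shut) to 1 (fully open). In form: [{"tx": .., "ty": .., "tz": .., "roll": .., "grip": ..}, ...]. A call has 1 to 8 rows; each row shifts and turns the commanded pose from where the row before left it; what a row does not reach is not made up. A row lasts 1/12 s, in which the tool goes at most 41.7 mm and 7.16 degrees, less where a joint would pass 70% of its speed; a pose out of reach is approached as far as the arm can. A call with a gripper value outside its range is refused whole. The fingers move at their own pace and stop on an object; FORCE is the grip in N (left out, the last holds). Time passes only in rows, so rows that do not move let the fingers close. It gives the time, the measured TCP pose, the force, the opening and the grip force at its end, in the units of the state.
- telemetry.sense(): the state, without advancing time (a new reading comes with each control period).
- eyes.read_camera(name): name is "scene" or "top" or "wrist"; returns a dict with "image" (420x560x3 uint8, red, green, blue), "depth" (420x560 float32, m along the optical axis (not along the pixel's ray), 0 where there is no reading), "fx", "fy", "cx", "cy" (pixels), "view" (4x4, takes a point from world to camera coordinates); the wrist camera has in their place "mount" (4x4, takes a point from camera to tool coordinates, whose origin is the TCP and whose axes are the flange's). Camera axes: x right, y up, looking along -z (the intrinsics and any distortion apply to the point x, -y, -z); pixel columns grow to the right and rows downward; lengths in m; the calibration is good to about 2 mm. A picture is of the moment at which its call begins: read the wrist's pose just before it.
- hand_in(): hands the job in; it is judged then, once.
The state is a dict: "time_s": time; "q": joint angles; "qvel": joint speeds; "tau": joint torques, N m; "ee_pos": TCP position; "eef_rot": TCP orientation; "contact_force": force on the tool from outside, world axes, zero at the start; "torque": the same for the moment, N m; "grip_width": finger opening in m; "gripper_force": force on a finger pad.
Only numpy, scipy, OpenCV 4.12 (cv2) and the standard library are available. Lean on these libraries where they do the work, as an engineer would, in place of code of your own. Each camera call takes 0.05 s, during which the arm holds its last target. There are 200 camera calls.

## Task

Make up two kits on the media console. The rattan-look basket gets both remote controls, lying flat on its bottom with their buttons up and neither on top of the other; the white tray gets the aluminium coaster laid squarely on its rectangular cork pad, the lower of the two glass tealight holders standing centred on that coaster, and the bud vase standing upright on the round cork pad. Leave the taller tealight holder where it is.

Things in the scene. Friction and masses are not known exactly. Their poses are not given: they have to be found in the camera images.
- tv_remote_c (a point): The TV remote: black plastic bar 160 x 36 x 18 mm with small grey buttons on top, about 110 g, lying flat on the console. The point is its centre (9 mm above its underside); x along its length, y across its width, z up out of the buttons.
- ac_remote_c (a point): The air-conditioner remote: white plastic bar 110 x 44 x 20 mm with a grey screen and six buttons on top, about 90 g, lying flat. The point is its centre (10 mm above its underside); x along its length, y across its width, z up out of the buttons.
- coaster_c (a point): The coaster: plain grey aluminium rectangle 90 x 60 x 8 mm, about 100 g, lying flat. The point is its centre (4 mm above its underside); x along its 90 mm length, y across its 60 mm width, z up. It can be pinched by its edges across the 60 mm width.
- low_holder_c (a point): The lower glass tealight holder: upright clear straight-sided cup, 56 mm across and 40 mm tall, with a tealight in it, about 120 g. The point is on its axis half-way up (20 mm above its foot); z up. It may be gripped across its outside.
- tall_holder_c (a point): The taller glass tealight holder, which stays where it is: the same 56 mm across but 80 mm tall. The point is on its axis half-way up (40 mm above its foot).
- vase_c (a point): The bud vase: white ceramic, 90 mm tall, foot 42 mm across, straight body 46 mm across from 8 to 56 mm above its foot, then a narrow neck; about 170 g. The point is on its axis half-way up (45 mm above its foot); z up.
- basket: The open rattan-look brown plastic basket, fixed to the console. Outside 220 mm long (its x) x 172 mm wide (its y) x 42 mm tall, walls and floor 4 mm thick, no dividers, so the two remotes fit side by side lengthwise. Origin at the centre of its underside, which is the console's surface; the inner floor is 4 mm above it.
- tray: The shallow white tray, fixed to the console. Outside 260 mm long (its x) x 140 mm wide (its y), rim 14 mm tall, walls 5 mm thick, inner floor 5 mm above its origin, which is the centre of its underside. Let flush into its floor are a rectangular cork pad 112 mm (along x) x 82 mm, centred at x = -56 mm, y = 0, and a round cork pad 70 mm across, centred at x = +72 mm, y = 0 (the pads are level with the floor).
Mind the look-alikes: they are no part of the job. What is shaped like the part that bears low_holder_c but yellow is not meant.

How it is judged:
At the end, for the whole second after the job is handed in: Remotes flat, buttons up, on the basket floor; coaster flat, within 13 mm of its pad centre (tray x, y) and 0.2 rad of square; low holder upright on it, within 13 mm of its centre; vase upright, within 13 mm of the round pad centre; all five at rest (x of tv_remote_c in the frame of basket between -0.08 and 0.08 m and y of tv_remote_c in the frame of basket between -0.068 and 0.068 m and z of tv_remote_c in the frame of basket between 0.006 and 0.022 m and angle between each of tv_remote_c, ac_remote_c's own z axis and vertical below 0.12 rad and x of ac_remote_c in the frame of basket between -0.08 and 0.08 m and y of ac_remote_c in the frame of basket between -0.068 and 0.068 m and z of ac_remote_c in the frame of basket between 0.006 and 0.022 m and x of coaster_c in the frame of tray between -0.069 and -0.043 m and y of coaster_c in the frame of tray between -0.013 and 0.013 m and z of coaster_c in the frame of tray between 0.005 and 0.013 m and angle between the x axis of coaster_c and the x axis of tray, either way round below 0.2 rad and angle between coaster_c's own z axis and vertical below 0.08 rad and horizontal distance between low_holder_c and coaster_c below 0.013 m and angle between each of low_holder_c, vase_c's own z axis and vertical below 0.1 rad and z of low_holder_c in the frame of tray between 0.028 and 0.038 m and x of vase_c in the frame of tray between 0.059 and 0.085 m and y of vase_c in the frame of tray between -0.013 and 0.013 m and z of vase_c in the frame of tray between 0.045 and 0.055 m and linear speed of each of tv_remote, ac_remote, coaster, low_holder, vase below 0.02 m/s); the robot touches nothing.
It fails at once if the taller tealight holder is shifted more than 20 mm or tipped over (distance of tall_holder_c from where it was at the start of the episode above 0.02 m or angle between tall_holder_c's own z axis and vertical above 0.4 rad).
It also fails if it takes over 144 s, if anything falls off the work surface, if the arm or the gripper's body presses on something with over 40 N, if the wrist force passes 120 N, or if a joint passes its speed limit or range.

## Working session

There is one attempt and no reset: what is moved stays moved. The work goes in short steps, Python scripts to look and compute and a shell command to move; the robot and the scene stay as the last step left them, time stands still between calls to the robot, and variables do not carry over. Pictures are saved under pics/ and viewed, at most 14 in all, crops included, and the job is handed in when it is done.

```bash
ls; mkdir -p pics; python3 - <<'E'
from rig import telemetry, eyes
import cv2
print(telemetry.sense())
for n in("scene","top"):
    c=eyes.read_camera(n); cv2.imwrite(f"pics/{n}0.png",cv2.resize(c["image"][...,::-1],(800,600)))
    print(n,{k:c[k] for k in c if k not in("image","depth")})
E
```

```text
pics
{'time_s': 0.0, 'q': array([-1.52530393e+00,  1.81509109e-01,  1.60796788e+00,  9.67967225e-06,
        1.35380741e+00, -2.06278254e-01]), 'qvel': array([-0.00092596, -0.00036932, -0.00106446,  0.00076595,  0.00059058,
        0.00207336]), 'tau': array([ 2.70907345e-03, -4.33856785e+01, -3.41845644e+01,  7.04386993e-02,
        3.86830105e-02, -1.04285909e-04]), 'ee_pos': array([ 0.14326258, -0.55661434,  0.40384725]), 'eef_rot': array([-8.42759053e-04,  9.92086677e-01,  1.25552019e-01,  7.26389794e-05]), 'contact_force': array([ 0.02827889, -0.10063609,  0.69871049]), 'torque': array([ 0.02599712, -0.01658014, -0.00499034]), 'gripper_force': 0.0, 'grip_width': 0.08827534835848326}
scene {'fx': 424.24493556023174, 'fy': 424.24493556023174, 'cx': 281.48578850772117, 'cy': 214.2458546972687, 'view': array([[-0.59966947,  0.80024286,  0.00280798,  0.38435432],
       [-0.46888366, -0.35420151,  0.80912879,  0.26746359],
       [ 0.64849413,  0.48389322,  0.58762464, -1.43025466],
       [ 0.        ,  0.        ,  0.        ,  1.        ]])}
top {'fx': 461.7003914152838, 'fy': 461.7003914152838, 'cx': 284.23628249619003, 'cy': 214.78604144460687, 'view': array([[-1.84561121e-02, -9.99824682e-01, -3.15879869e-03,
         3.64400658e-03],
       [ 9.86842172e-01, -1.87238514e-02,  1.60598710e-01,
        -6.35263171e-01],
       [-1.60629699e-01, -1.53207961e-04,  9.87014730e-01,
        -1.17783019e+00],
       [ 0.00000000e+00,  0.00000000e+00,  0.00000000e+00,
         1.00000000e+00]])}
```

View pics/top0.png

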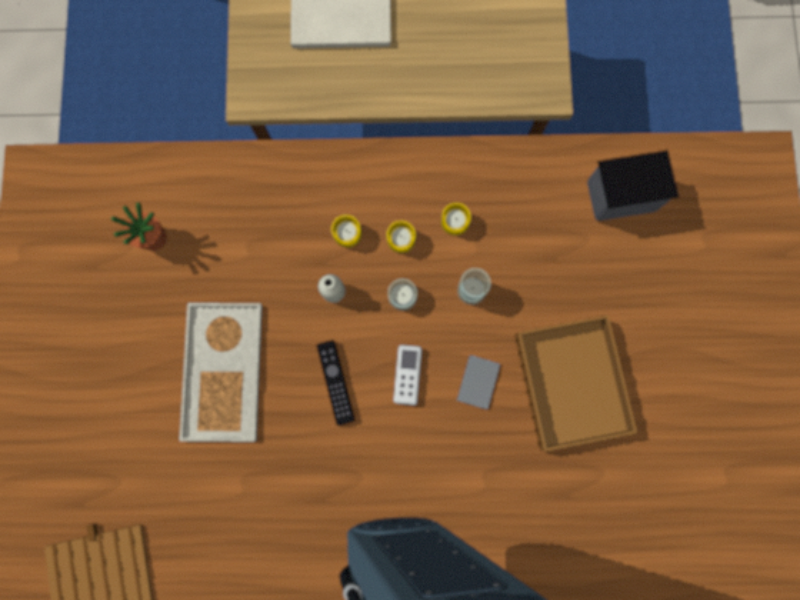

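View pics/scene0.png

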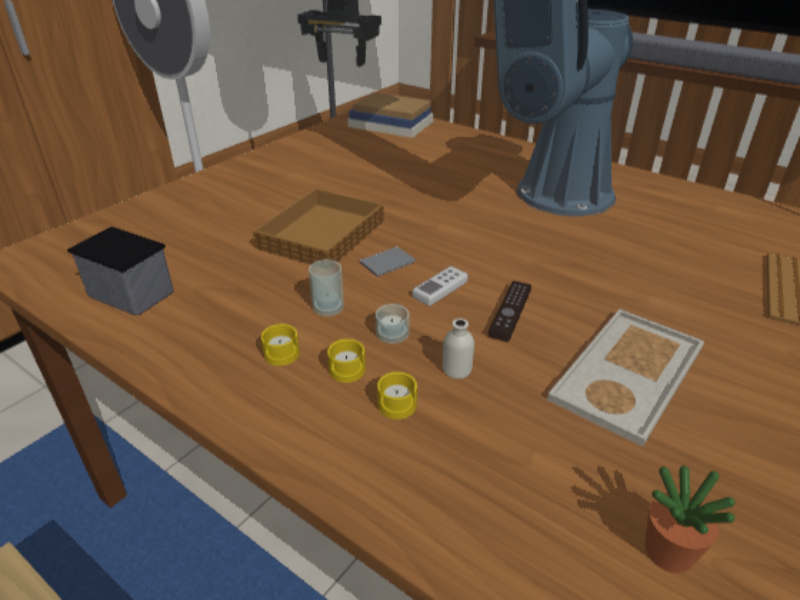

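The top view shows, in 800x600 pixels, the TV remote (335,382), AC remote (408,375), coaster (479,382), vase (331,288), low clear holder (403,293) and tall holder (474,285). The tray is at (221,372) with the round pad on the far side, and the basket is at (577,385). The yellow holders are decoys.

```bash
cat > h.py <<'E'
import numpy as np, cv2
from rig import telemetry, eyes
from scipy.spatial.transform import Rotation as R
def c2w(c,st=None):
    if "view" in c: return np.linalg.inv(c["view"])
    q=st["eef_rot"];T=np.eye(4);T[:3,:3]=R.from_quat([q[1],q[2],q[3],q[0]]).as_matrix();T[:3,3]=st["ee_pos"]
    return T@c["mount"]
def cloud(c,T):
    d=c["depth"];v,u=np.mgrid[:d.shape[0],:d.shape[1]]
    P=np.stack([(u-c["cx"])/c["fx"]*d,-(v-c["cy"])/c["fy"]*d,-d],-1)
    return P@T[:3,:3].T+T[:3,3]
def px(c,T,u,v,z):
    "pixel (native) on plane z"
    r=T[:3,:3]@np.array([(u-c["cx"])/c["fx"],-(v-c["cy"])/c["fy"],-1.])
    return (T[:3,3]+r*(z-T[2,3])/r[2])[:2]
def rects(c,T,mask,P,zlo=None):
    n,l,s,ce=cv2.connectedComponentsWithStats(mask.astype(np.uint8))
    out=[]
    for i in range(1,n):
        if s[i,4]<60: continue
        p=P[l==i]; zt=np.percentile(p[:,2],90)
        pt=p[abs(p[:,2]-zt)<.006]
        (x,y),(w,h),a=cv2.minAreaRect(np.float32(pt[:,:2]*1000)[:,None])
        if w<h: w,h,a=h,w,a+90
        out.append((ce[i].round(),s[i,4],round(zt*1000,1),(round(x,1),round(y,1)),(round(w),round(h)),round((a+90)%180-90,1)))
    return out
E
python3 - <<'E'
from h import *
c=eyes.read_camera("top");T=c2w(c);P=cloud(c,T)
z=P[...,2]; print(np.median(z[300:310,200:220]), (c["depth"]==0).sum())
m=(z>.004)&(z<.2)&(P[...,0]>.25)&(P[...,0]<.9)
for r in rects(c,T,m,P): print(r)
E
```

```text
3.9436290823480213e-05 924
(array([442., 130.]), np.int32(2246), np.float64(102.9), (859.8, -441.0), (134, 93), -82.6)
(array([ 99., 160.]), np.int32(772), np.float64(101.8), (791.2, 487.6), (74, 74), -84.4)
(array([319., 153.]), np.int32(374), np.float64(39.4), (812.5, -108.5), (54, 53), -2.1)
(array([242., 161.]), np.int32(382), np.float64(39.5), (793.1, 104.7), (56, 53), 43.6)
(array([281., 165.]), np.int32(375), np.float64(40.5), (779.3, -0.6), (54, 52), -1.2)
(array([332., 200.]), np.int32(453), np.float64(80.0), (674.5, -136.0), (55, 54), -78.2)
(array([232., 201.]), np.int32(293), np.float64(90.3), (677.7, 132.2), (23, 20), 42.4)
(array([281., 205.]), np.int32(365), np.float64(40.5), (664.6, -1.4), (55, 51), -1.1)
(array([155., 261.]), np.int32(3912), np.float64(13.3), (528.1, 346.8), (263, 147), -1.5)
(array([403., 268.]), np.int32(3229), np.float64(41.1), (492.1, -319.8), (224, 177), 10.1)
(array([235., 267.]), np.int32(817), np.float64(20.9), (501.6, 127.8), (158, 36), 14.3)
(array([285., 262.]), np.int32(682), np.float64(23.2), (512.8, -8.4), (109, 44), -6.2)
(array([335., 267.]), np.int32(697), np.float64(10.9), (495.9, -144.4), (92, 66), -20.1)
```

```bash

python3 -m inch '[{"tx":22,"ty":26,"tz":-6,"roll":-2,"grip":1},{"tx":22,"ty":26,"tz":-6,"roll":-2,"grip":1},{"tx":22,"ty":26,"tz":-6,"roll":-2,"grip":1},{"tx":22,"ty":26,"tz":-6,"roll":-2,"grip":1},{"tx":22,"ty":26,"tz":-6,"roll":-2,"grip":1},{"tx":22,"ty":26,"tz":-6,"roll":-2,"grip":1},{"tx":22,"ty":26,"tz":-6,"roll":-2,"grip":1},{"tx":22,"ty":26,"tz":-6,"roll":-2,"grip":1}]' 25
python3 -m inch '[{"tx":22,"ty":26,"tz":-6,"roll":-2,"grip":1},{"tx":22,"ty":26,"tz":-6,"roll":-2,"grip":1},{"tx":22,"ty":26,"tz":-6,"roll":-2,"grip":1},{"tx":22,"ty":26,"tz":-6,"roll":-2,"grip":1},{"tx":22,"ty":26,"tz":-6,"roll":-2,"grip":1},{"tx":22,"ty":26,"tz":-6,"roll":-2,"grip":1},{"tx":22,"ty":26,"tz":-6,"roll":-2,"grip":1},{"tx":0,"ty":20,"tz":0,"roll":-2,"grip":1}]'
cat >> h.py <<'E'
def yaw(st):
    q=st["eef_rot"];x=R.from_quat([q[1],q[2],q[3],q[0]]).as_matrix()
    return np.degrees(np.arctan2(x[1,0],x[0,0])), x[:,2]
def wrist(name=None,zmin=.004,zmax=.11):
    st=telemetry.sense();c=eyes.read_camera("wrist");T=c2w(c,st);P=cloud(c,T)
    print("tcp",(st["ee_pos"]*1000).round(1),"yaw",round(yaw(st)[0],2),yaw(st)[1].round(4),"t",st["time_s"],"g",st["grip_width"])
    m=(P[...,2]>zmin)&(P[...,2]<zmax)&(c["depth"]>.0)
    for r in rects(c,T,m,P):
        if r[1]>300: print(r)
    if name: cv2.imwrite(f"pics/{name}.png",c["image"][...,::-1])
    return c,T,P,st
E
python3 -c "
from h import *
c,T,P,st=wrist('w1');print(st['q'])"
```

```text
time_s: 0.82
ee_pos: [0.32, -0.3474, 0.3563]
eef_rot: [-0.0, 1.0, -0.015, -0.0]
contact_force: [0.4, 0.6, -1.1]
grip_width: 0.0883
gripper_force: 0.0
time_s: 1.48
ee_pos: [0.4753, -0.1448, 0.3137]
eef_rot: [-0.0, 0.988, -0.153, 0.0]
contact_force: [0.2, 0.1, -0.6]
grip_width: 0.0883
gripper_force: 0.0
tcp [ 475.3 -144.8  313.7] yaw -17.59 [ 3.e-04  9.e-04 -1.e+00] t 1.4833 g 0.08830690332174973
(array([37., 32.]), np.int32(4706), np.float64(39.8), (650.4, -9.5), (52, 24), -70.2)
(array([459., 121.]), np.int32(45138), np.float64(34.7), (487.4, -294.0), (224, 123), 10.3)
(array([273., 170.]), np.int32(6362), np.float64(9.7), (497.4, -143.8), (90, 60), -17.8)
(array([128., 198.]), np.int32(6197), np.float64(21.8), (513.1, -10.2), (110, 44), -5.9)
(array([ 20., 254.]), np.int32(1815), np.float64(19.2), (495.6, 120.9), (63, 31), 14.3)
[-5.35467660e-01  1.11872090e-01  1.88301295e+00  9.93611369e-04
  1.14689593e+00  1.34191111e+00]
```

View pics/w1.png

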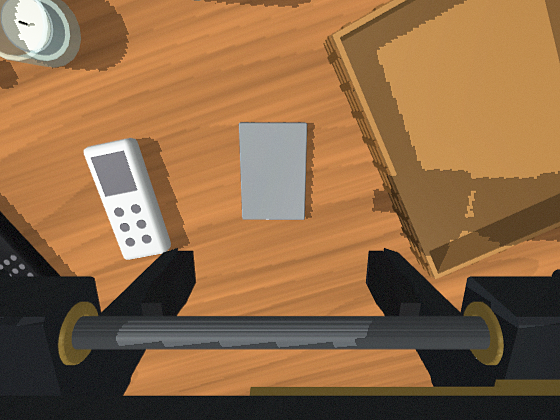

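The wrist view shows the coaster at (273,170), measured at 90x60 mm, so the measurement is sound. I'll descend and grip.

```bash

python3 -m inch '[{"tx":22,"ty":1,"tz":-20,"roll":0,"grip":1},{"tx":0,"ty":0,"tz":-30,"roll":0,"grip":1},{"tx":0,"ty":0,"tz":-30,"roll":0,"grip":1},{"tx":0,"ty":0,"tz":-30,"roll":0,"grip":1},{"tx":0,"ty":0,"tz":-24,"roll":0,"grip":1},{"tx":0,"ty":0,"tz":-10,"roll":0,"grip":1},{"tx":0,"ty":0,"tz":0,"roll":0,"grip":1},{"tx":0,"ty":0,"tz":0,"roll":0,"grip":1}]' 25
python3 -m inch '[{"tx":0,"ty":0,"tz":0,"roll":0,"grip":-1},{"tx":0,"ty":0,"tz":0,"roll":0,"grip":-1},{"tx":0,"ty":0,"tz":0,"roll":0,"grip":-1},{"tx":0,"ty":0,"tz":0,"roll":0,"grip":-1},{"tx":0,"ty":0,"tz":0,"roll":0,"grip":-1},{"tx":0,"ty":0,"tz":0,"roll":0,"grip":-1}]' 25
python3 -c "
from h import *
c=eyes.read_camera('top');T=c2w(c);P=cloud(c,T)
z=P[...,2]; m=(z>.004)&(z<.2)&(P[...,0]>.3)&(P[...,0]<.7)&(P[...,1]>.2)
for r in rects(c,T,m,P): print(r)
im=cv2.resize(c['image'][200:320,115:200,::-1],None,fx=5,fy=5,interpolation=2);cv2.imwrite('pics/tray.png',im)
rgb=c['image'].astype(int); k=(rgb[...,0]-rgb[...,2]>45)
for (u0,u1,v0,v1) in((138,175,218,252),(138,175,255,305)):
  s=np.zeros_like(k);s[v0:v1,u0:u1]=k[v0:v1,u0:u1];p=P[s]
  print(cv2.minAreaRect(np.float32(p[:,:2]*1000)[:,None]), p[:,:2].mean(0)*1000, p[:,2].mean())
"
```

```text
time_s: 2.2
ee_pos: [0.4954, -0.1462, 0.171]
eef_rot: [-0.0, 0.988, -0.153, -0.0]
contact_force: [0.1, -0.0, -0.4]
grip_width: 0.0884
gripper_force: 0.0
time_s: 2.7
ee_pos: [0.4956, -0.146, 0.1716]
eef_rot: [0.0, 0.988, -0.153, 0.001]
contact_force: [-1.0, 1.8, 7.0]
grip_width: 0.059
gripper_force: 25.0
(array([154., 261.]), np.int32(3902), np.float64(13.1), (526.5, 345.4), (260, 142), -1.2)
((598.4188232421875, 344.8487243652344), (67.44911193847656, 67.36750030517578), 1.6972332000732422) [597.56209465 344.42819125] 0.005851101932064912
((466.9313049316406, 190.10289001464844), (398.0926818847656, 110.00601959228516), 88.9255142211914) [469.17508901 346.63955635] 0.008964985854908633
```

View pics/tray.png

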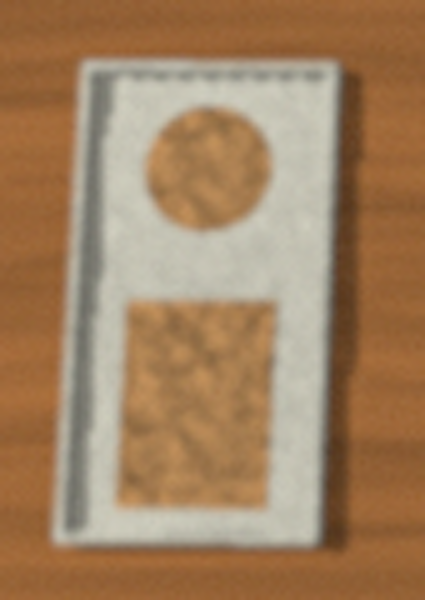

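The coaster is held at 59 mm opening. The crop shows both cork pads: the round one at (209,168) and the rectangular one at (197,403). I'll lift and carry the coaster to the tray.

```bash

python3 -m inch '[{"tx":0,"ty":0,"tz":30,"roll":0,"grip":-1},{"tx":0,"ty":0,"tz":35,"roll":0,"grip":-1},{"tx":0,"ty":20,"tz":35,"roll":0,"grip":-1},{"tx":-2,"ty":35,"tz":0,"roll":1.5,"grip":-1},{"tx":-2,"ty":38,"tz":0,"roll":1.5,"grip":-1},{"tx":-2,"ty":38,"tz":0,"roll":1.5,"grip":-1},{"tx":-2,"ty":38,"tz":0,"roll":1.5,"grip":-1},{"tx":-2,"ty":38,"tz":0,"roll":1.5,"grip":-1}]'
python3 -m inch '[{"tx":-2,"ty":38,"tz":0,"roll":1.5,"grip":-1},{"tx":-2,"ty":38,"tz":0,"roll":1.5,"grip":-1},{"tx":-2,"ty":38,"tz":0,"roll":1.5,"grip":-1},{"tx":-2,"ty":38,"tz":0,"roll":1.5,"grip":-1},{"tx":-2,"ty":38,"tz":0,"roll":1.5,"grip":-1},{"tx":-3,"ty":38,"tz":0,"roll":1.5,"grip":-1},{"tx":-4,"ty":38,"tz":0,"roll":0,"grip":-1},{"tx":0,"ty":19,"tz":0,"roll":0,"grip":-1}]'
python3 -m inch '[{"tx":0,"ty":0,"tz":0,"roll":0,"grip":-1},{"tx":0,"ty":0,"tz":0,"roll":0,"grip":-1}]'
python3 -c "
from h import *
c,T,P,st=wrist('w2');print(st['q'])
c,T,P,st=wrist(None,.07,.13)"
```

```text
time_s: 3.42
ee_pos: [0.4846, 0.0627, 0.2708]
eef_rot: [0.0, 0.996, -0.087, 0.0]
contact_force: [0.7, 0.2, -0.8]
grip_width: 0.0587
gripper_force: 25.0
time_s: 4.08
ee_pos: [0.4669, 0.3497, 0.2705]
eef_rot: [-0.0, 1.0, -0.008, -0.0]
contact_force: [-0.1, -0.0, -1.2]
grip_width: 0.0591
gripper_force: 25.0
time_s: 4.25
ee_pos: [0.4676, 0.3469, 0.2702]
eef_rot: [0.0, 1.0, -0.008, -0.0]
contact_force: [0.1, -0.4, -0.9]
grip_width: 0.059
gripper_force: 25.0
tcp [467.6 346.9 270.2] yaw -0.93 [-8.e-04 -7.e-04 -1.e+00] t 4.25 g 0.05896605065343503
(array([282., 143.]), np.int32(56227), np.float64(107.5), (476.7, 346.7), (84, 74), 88.6)
(array([549., 154.]), np.int32(4325), np.float64(18.7), (497.7, 143.3), (159, 9), 12.9)
[ 4.34634465e-01  3.50448721e-01  1.69054522e+00 -3.68947577e-04
  1.10161489e+00  2.02176343e+00]
tcp [467.9 345.9 270.2] yaw -1.01 [-9.e-04 -1.e-03 -1.e+00] t 4.3 g 0.05903259620895063
(array([281., 248.]), np.int32(19029), np.float64(113.7), (477.3, 345.9), (87, 73), 89.6)
```

View pics/w2.png

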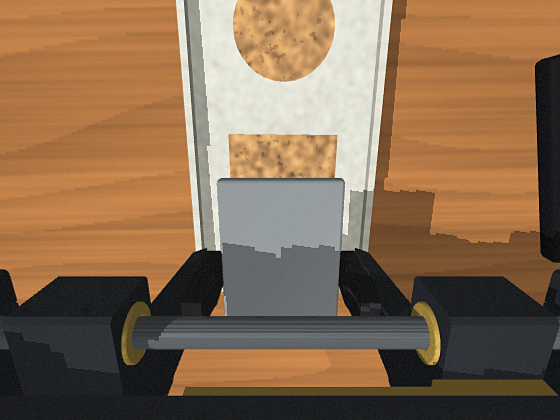

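The view shows the coaster held level, with its far edge at row 180, columns 218–344. The rectangular pad's far edge is at row 135, columns 229–337, and the round pad's centre is near column 284.

```bash
python3 -c "
from h import *
st=telemetry.sense();c=eyes.read_camera('wrist');T=c2w(c,st)
for u,v,z in((219,180,.1065),(343,180,.1065),(229,135,.005),(337,135,.005),(233,23,.005),(335,23,.005),(284,81,.005)): print(u,v,px(c,T,u,v,z)*1000)"
```

```text
219 180 [514.33258336 373.20895474]
343 180 [513.24264816 315.74880287]
229 135 [526.71060402 383.26058355]
337 135 [525.17754144 301.56833834]
233 23 [601.69892072 375.48224659]
335 23 [600.41708134 305.54733205]
284 81 [563.99727599 341.08715572]
```

```bash

python3 -m inch '[{"tx":1,"ty":-1,"tz":-30,"roll":0,"grip":-1},{"tx":0,"ty":0,"tz":-30,"roll":0,"grip":-1},{"tx":0,"ty":0,"tz":-20,"roll":0,"grip":-1},{"tx":0,"ty":0,"tz":-8,"roll":0,"grip":-1},{"tx":0,"ty":0,"tz":-3,"roll":0,"grip":-1},{"tx":0,"ty":0,"tz":-2,"roll":0,"grip":-1},{"tx":0,"ty":0,"tz":0,"roll":0,"grip":-1},{"tx":0,"ty":0,"tz":0,"roll":0,"grip":-1}]'
python3 -m inch '[{"tx":0,"ty":0,"tz":0,"roll":0,"grip":0.63},{"tx":0,"ty":0,"tz":0,"roll":0,"grip":0.63},{"tx":0,"ty":0,"tz":0,"roll":0,"grip":0.63},{"tx":0,"ty":0,"tz":0,"roll":0,"grip":0.63},{"tx":0,"ty":0,"tz":20,"roll":0,"grip":0.63},{"tx":0,"ty":0,"tz":35,"roll":0,"grip":0.63},{"tx":0,"ty":0,"tz":35,"roll":0,"grip":1},{"tx":0,"ty":0,"tz":30,"roll":0,"grip":1}]'
python3 -m inch '[{"tx":-30,"ty":0,"tz":10,"roll":0,"grip":1},{"tx":-30,"ty":0,"tz":10,"roll":0,"grip":1},{"tx":0,"ty":0,"tz":0,"roll":0,"grip":1},{"tx":0,"ty":0,"tz":0,"roll":0,"grip":1}]'
python3 -c "
from h import *
c,T,P,st=wrist('w3',.0105,.03)
c=eyes.read_camera('top');T=c2w(c);P=cloud(c,T)
"
```

```text
time_s: 5.07
ee_pos: [0.4701, 0.3453, 0.1792]
eef_rot: [-0.001, 1.0, -0.01, 0.001]
contact_force: [-0.1, -0.4, -1.2]
grip_width: 0.0589
gripper_force: 25.0
time_s: 5.73
ee_pos: [0.4693, 0.3452, 0.2998]
eef_rot: [-0.0, 1.0, -0.009, 0.0]
contact_force: [0.3, -0.1, 0.9]
grip_width: 0.083
gripper_force: 0.0
time_s: 6.07
ee_pos: [0.4084, 0.3454, 0.3187]
eef_rot: [-0.0, 1.0, -0.009, 0.001]
contact_force: [1.1, 0.2, -0.6]
grip_width: 0.0883
gripper_force: 0.0
tcp [408.4 345.4 318.7] yaw -0.98 [ 1.6e-03  8.0e-04 -1.0e+00] t 6.0667 g 0.08832123961291069
(array([279., 125.]), np.int32(3789), np.float64(15.6), (481.9, 345.6), (172, 141), -1.4)
(array([537.,  85.]), np.int32(8024), np.float64(19.9), (495.7, 128.5), (148, 34), 14.5)
(array([280., 123.]), np.int32(7246), np.float64(14.7), (471.5, 345.7), (89, 60), -0.9)
(array([150., 377.]), np.int32(1182), np.float64(12.5), (202.0, 502.4), (65, 61), -0.8)
```

View pics/w3.png

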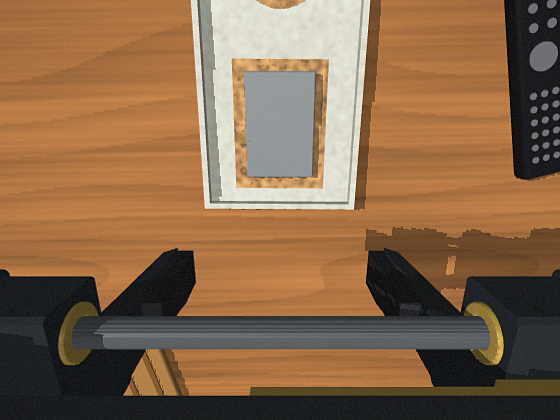

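The coaster lies centred on the pad at (471.5, 345.7) with even margins. Next is the vase.

```bash

python3 -m inch '[{"tx":29,"ty":-26,"tz":0,"roll":0,"grip":1},{"tx":29,"ty":-27,"tz":0,"roll":0,"grip":1},{"tx":29,"ty":-27,"tz":0,"roll":0,"grip":1},{"tx":29,"ty":-27,"tz":0,"roll":0,"grip":1},{"tx":29,"ty":-27,"tz":0,"roll":0,"grip":1},{"tx":29,"ty":-27,"tz":0,"roll":0,"grip":1},{"tx":29,"ty":-27,"tz":0,"roll":0,"grip":1},{"tx":29,"ty":-27,"tz":0,"roll":0,"grip":1}]'
python3 -m inch '[{"tx":0,"ty":0,"tz":0,"roll":0,"grip":1},{"tx":0,"ty":0,"tz":0,"roll":0,"grip":1}]'
python3 -c "
from h import *
c,T,P,st=wrist('w4',.02,.11)
m=(P[...,2]>.02)&(P[...,2]<.11)&(c['depth']>0)
Q=P[m]
for n,x,y in(('vase',.678,.132),('low',.665,-.001),('tall',.6745,-.136)):
  q=Q[np.hypot(Q[:,0]-x,Q[:,1]-y)<.045]
  for lo,hi in((.02,.035),(.035,.05),(.05,.06),(.075,.095)):
    s=q[(q[:,2]>lo)&(q[:,2]<hi)]
    if len(s)>20:
      (a,r)=cv2.minEnclosingCircle(np.float32(s[:,:2]*1000)[:,None]);print(n,lo,np.round(a,1),round(r,1),(s[:,:2].min(0)*1000).round(1),(s[:,:2].max(0)*1000).round(1))
"
```

```text
time_s: 6.83
ee_pos: [0.6432, 0.1277, 0.3165]
eef_rot: [0.0, 1.0, -0.01, -0.001]
contact_force: [0.7, -0.5, 0.0]
grip_width: 0.0884
gripper_force: 0.0
time_s: 7.0
ee_pos: [0.643, 0.1274, 0.3161]
eef_rot: [0.0, 1.0, -0.011, -0.001]
contact_force: [-0.4, 0.6, 0.6]
grip_width: 0.088
gripper_force: 0.0
tcp [643.  127.4 316.1] yaw -1.32 [-1.4e-03 -1.0e-04 -1.0e+00] t 7.0 g 0.08801071471104062
(array([307.,  20.]), np.int32(2560), np.float64(40.9), (778.9, 104.5), (55, 28), 89.9)
(array([449.,  27.]), np.int32(4332), np.float64(40.7), (771.4, -1.0), (56, 39), 88.5)
(array([274., 164.]), np.int32(2924), np.float64(91.5), (678.1, 132.2), (23, 23), 89.6)
(array([434., 171.]), np.int32(3794), np.float64(40.8), (666.0, -1.9), (55, 55), 79.3)
(array([436., 279.]), np.int32(332), np.float64(22.0), (559.0, -24.5), (36, 19), 46.1)
vase 0.02 [691.5 129.2] 18.3 [688.  111.2] [700.8 147.1]
vase 0.035 [692.4 129.2] 17.3 [689.3 112.2] [700.8 146.3]
vase 0.05 [678.  131.8] 23.0 [655.5 109. ] [700.9 154.6]
vase 0.075 [678.  131.9] 11.9 [666.6 120.7] [689.6 143.8]
low 0.02 [6.665e+02 2.000e-01] 27.5 [641.3 -27.1] [693.5  26. ]
low 0.035 [665.8  -2.1] 28.3 [638.1 -30.1] [693.4  25.9]
tall 0.02 [ 669.5 -115.8] 17.0 [ 652.9 -119.4] [ 686.1 -107.3]
```

View pics/w4.png

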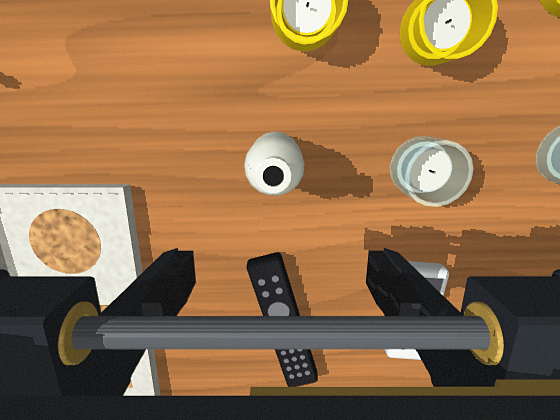

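Vase at (274,164), measured at (678,132). The low holder is at (666,-2).

```bash

python3 -m inch '[{"tx":20,"ty":4,"tz":0,"roll":0,"grip":1},{"tx":15,"ty":0,"tz":-10,"roll":0,"grip":1},{"tx":0,"ty":0,"tz":-30,"roll":0,"grip":1},{"tx":0,"ty":0,"tz":-30,"roll":0,"grip":1},{"tx":0,"ty":0,"tz":-30,"roll":0,"grip":1},{"tx":0,"ty":0,"tz":-16,"roll":0,"grip":1},{"tx":0,"ty":0,"tz":0,"roll":0,"grip":1},{"tx":0,"ty":0,"tz":0,"roll":0,"grip":1}]' 25
python3 -m inch '[{"tx":0,"ty":0,"tz":0,"roll":0,"grip":-1},{"tx":0,"ty":0,"tz":0,"roll":0,"grip":-1},{"tx":0,"ty":0,"tz":0,"roll":0,"grip":-1},{"tx":0,"ty":0,"tz":0,"roll":0,"grip":-1},{"tx":0,"ty":0,"tz":0,"roll":0,"grip":-1},{"tx":0,"ty":0,"tz":0,"roll":0,"grip":-1},{"tx":0,"ty":0,"tz":0,"roll":0,"grip":-1}]' 25
```

```text
time_s: 7.72
ee_pos: [0.6756, 0.135, 0.2011]
eef_rot: [-0.0, 1.0, -0.009, -0.001]
contact_force: [0.0, -0.1, 0.4]
grip_width: 0.088
gripper_force: 0.0
time_s: 8.3
ee_pos: [0.6765, 0.1338, 0.2022]
eef_rot: [0.0, 1.0, -0.009, 0.0]
contact_force: [0.2, -0.9, 2.5]
grip_width: 0.0456
gripper_force: 25.0
```

```bash

python3 -m inch '[{"tx":0,"ty":0,"tz":20,"roll":0,"grip":-1},{"tx":0,"ty":0,"tz":25,"roll":0,"grip":-1},{"tx":-10,"ty":25,"tz":15,"roll":0,"grip":-1},{"tx":-13,"ty":30,"tz":0,"roll":0,"grip":-1},{"tx":-13,"ty":35,"tz":0,"roll":0,"grip":-1},{"tx":-13,"ty":35,"tz":0,"roll":0,"grip":-1},{"tx":-13,"ty":35,"tz":0,"roll":0,"grip":-1},{"tx":-13,"ty":30,"tz":0,"roll":0,"grip":-1}]'
python3 -m inch '[{"tx":-5,"ty":20,"tz":0,"roll":0,"grip":-1},{"tx":0,"ty":0,"tz":0,"roll":0,"grip":-1},{"tx":0,"ty":0,"tz":0,"roll":0,"grip":-1}]'
python3 -c "
from h import *
c,T,P,st=wrist('w5',.1,.18)
c=eyes.read_camera('scene');cv2.imwrite('pics/s5.png',cv2.resize(c['image'][150:330,300:540,::-1],None,fx=3,fy=3,interpolation=2))"
```

```text
time_s: 8.97
ee_pos: [0.6001, 0.3261, 0.2613]
eef_rot: [-0.0, 1.0, -0.009, -0.0]
contact_force: [0.9, 1.3, -2.1]
grip_width: 0.0455
gripper_force: 25.0
time_s: 9.22
ee_pos: [0.5954, 0.3452, 0.2611]
eef_rot: [0.0, 1.0, -0.008, -0.0]
contact_force: [0.2, 0.5, -2.4]
grip_width: 0.0452
gripper_force: 25.0
tcp [595.4 345.2 261.1] yaw -0.92 [-8.e-04 -5.e-04 -1.e+00] t 9.2167 g 0.045243046389740034
(array([280., 306.]), np.int32(32872), np.float64(177.7), (614.9, 345.1), (109, 32), 89.2)
(array([ 16., 345.]), np.int32(3674), np.float64(177.3), (612.8, 417.6), (33, 13), -40.5)
(array([544., 346.]), np.int32(3378), np.float64(177.5), (610.4, 273.3), (33, 13), 38.6)
```

View pics/s5.png

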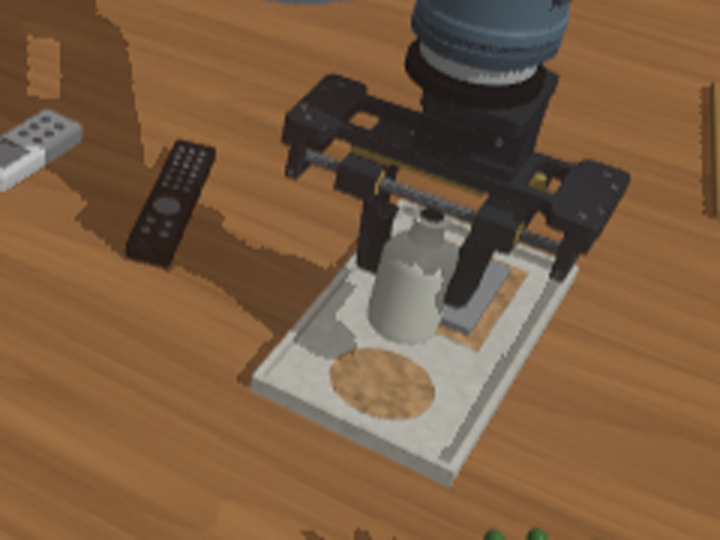

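View pics/w5.png

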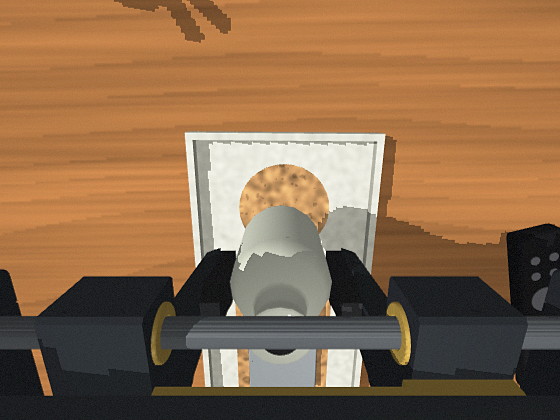

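The scene crop and wrist view show the vase held upright. The pad is centred near column 285 and the vase near 281, so I'll shift +2, -2 and lower it.

```bash

python3 -m inch '[{"tx":2,"ty":-2,"tz":-15,"roll":0,"grip":-1},{"tx":0,"ty":0,"tz":-18,"roll":0,"grip":-1},{"tx":0,"ty":0,"tz":-12,"roll":0,"grip":-1},{"tx":0,"ty":0,"tz":-5,"roll":0,"grip":-1},{"tx":0,"ty":0,"tz":-2,"roll":0,"grip":-1},{"tx":0,"ty":0,"tz":-2,"roll":0,"grip":-1},{"tx":0,"ty":0,"tz":0,"roll":0,"grip":-1},{"tx":0,"ty":0,"tz":0,"roll":0,"grip":-1}]'

```

```text
time_s: 9.98
ee_pos: [0.5987, 0.3422, 0.2084]
eef_rot: [-0.0, 1.0, -0.009, 0.001]
contact_force: [0.2, -0.1, -1.6]
grip_width: 0.0453
gripper_force: 25.0
```

```bash

python3 -m inch '[{"tx":0,"ty":0,"tz":-1,"roll":0,"grip":-1},{"tx":0,"ty":0,"tz":0,"roll":0,"grip":-1},{"tx":0,"ty":0,"tz":0,"roll":0,"grip":0.6},{"tx":0,"ty":0,"tz":0,"roll":0,"grip":0.6},{"tx":0,"ty":0,"tz":0,"roll":0,"grip":0.6},{"tx":0,"ty":0,"tz":0,"roll":0,"grip":0.6},{"tx":0,"ty":0,"tz":15,"roll":0,"grip":0.6},{"tx":0,"ty":0,"tz":30,"roll":0,"grip":1}]'
python3 -m inch '[{"tx":0,"ty":0,"tz":35,"roll":0,"grip":1},{"tx":0,"ty":0,"tz":35,"roll":0,"grip":1},{"tx":10,"ty":-35,"tz":0,"roll":0,"grip":1},{"tx":10,"ty":-38,"tz":0,"roll":0,"grip":1},{"tx":10,"ty":-38,"tz":0,"roll":0,"grip":1},{"tx":5,"ty":-38,"tz":0,"roll":0,"grip":1},{"tx":5,"ty":-38,"tz":0,"roll":0,"grip":1},{"tx":0,"ty":-38,"tz":0,"roll":0,"grip":1}]'
python3 -m inch '[{"tx":0,"ty":-38,"tz":0,"roll":0,"grip":1},{"tx":0,"ty":-38,"tz":0,"roll":0,"grip":1},{"tx":0,"ty":-35,"tz":0,"roll":0,"grip":1},{"tx":0,"ty":-8,"tz":0,"roll":0,"grip":1},{"tx":0,"ty":0,"tz":0,"roll":0,"grip":1},{"tx":0,"ty":0,"tz":0,"roll":0,"grip":1}]'
python3 -c "
from h import *
c,T,P,st=wrist('w6',.02,.09)
c=eyes.read_camera('top');T=c2w(c);P=cloud(c,T)
z=P[...,2]; m=(z>.004)&(z<.11)&(P[...,0]>.25)&(P[...,0]<.7)&(P[...,1]>.2)
for r in rects(c,T,m,P): print(r)
cv2.imwrite('pics/t6.png',cv2.resize(c['image'][180:330,100:300,::-1],None,fx=4,fy=4,interpolation=2))"
```

```text
time_s: 10.65
ee_pos: [0.5966, 0.3414, 0.2484]
eef_rot: [0.001, 1.0, -0.009, -0.004]
contact_force: [-0.6, -0.4, 0.0]
grip_width: 0.0754
gripper_force: 0.0
time_s: 11.32
ee_pos: [0.6388, 0.1153, 0.3234]
eef_rot: [0.0, 1.0, -0.009, 0.001]
contact_force: [1.7, -0.1, -0.5]
grip_width: 0.0879
gripper_force: 0.0
time_s: 11.82
ee_pos: [0.6383, -0.0018, 0.3226]
eef_rot: [-0.0, 1.0, -0.01, 0.0]
contact_force: [0.1, 0.7, 0.9]
grip_width: 0.0881
gripper_force: 0.0
tcp [638.3  -1.8 322.6] yaw -1.14 [ 9.e-04  5.e-04 -1.e+00] t 11.8167 g 0.08806937528515052
(array([139.,  19.]), np.int32(2927), np.float64(40.7), (779.6, 104.3), (56, 29), 88.9)
(array([277.,  33.]), np.int32(1238), np.float64(41.4), (771.6, -1.1), (55, 39), 89.0)
(array([277.,  24.]), np.int32(2104), np.float64(24.5), (777.9, -1.7), (38, 36), 87.7)
(array([414.,   5.]), np.int32(463), np.float64(40.9), (787.5, -107.7), (27, 4), 87.7)
(array([457., 160.]), np.int32(6795), np.float64(80.7), (675.1, -136.3), (56, 55), 45.4)
(array([281., 173.]), np.int32(1376), np.float64(41.4), (665.8, -2.3), (55, 55), -47.7)
(array([281., 167.]), np.int32(1486), np.float64(24.4), (665.9, -2.3), (38, 38), -1.4)
(array([527., 253.]), np.int32(1420), np.float64(42.9), (585.5, -231.0), (45, 21), -48.2)
(array([293., 291.]), np.int32(1699), np.float64(22.1), (537.9, -12.3), (59, 41), -6.5)
(array([154., 261.]), np.int32(4185), np.float64(17.3), (526.5, 345.2), (260, 142), -1.2)
```

View pics/t6.png

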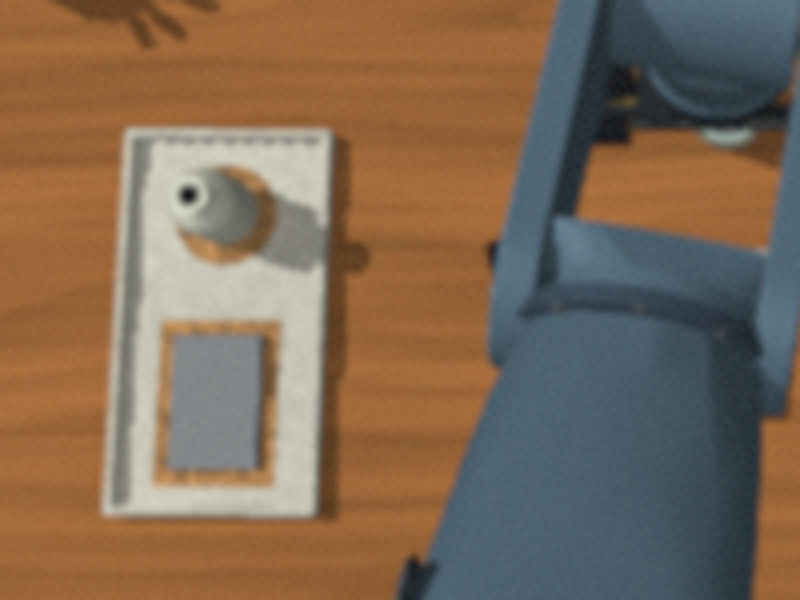

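The crop shows the vase upright on the round pad at (215,210) and the coaster on its pad at (217,402). Next is the low holder at (666,-2).

```bash

python3 -m inch '[{"tx":27,"ty":0,"tz":-10,"roll":0,"grip":1},{"tx":0,"ty":0,"tz":-30,"roll":0,"grip":1},{"tx":0,"ty":0,"tz":-30,"roll":0,"grip":1},{"tx":0,"ty":0,"tz":-30,"roll":0,"grip":1},{"tx":0,"ty":0,"tz":-30,"roll":0,"grip":1},{"tx":0,"ty":0,"tz":-20,"roll":0,"grip":1},{"tx":0,"ty":0,"tz":0,"roll":0,"grip":1},{"tx":0,"ty":0,"tz":0,"roll":0,"grip":1}]' 20
python3 -m inch '[{"tx":0,"ty":0,"tz":0,"roll":0,"grip":-1},{"tx":0,"ty":0,"tz":0,"roll":0,"grip":-1},{"tx":0,"ty":0,"tz":0,"roll":0,"grip":-1},{"tx":0,"ty":0,"tz":0,"roll":0,"grip":-1},{"tx":0,"ty":0,"tz":0,"roll":0,"grip":-1},{"tx":0,"ty":0,"tz":0,"roll":0,"grip":-1}]' 20
```

```text
time_s: 12.58
ee_pos: [0.6651, 0.0003, 0.1708]
eef_rot: [-0.0, 1.0, -0.008, -0.001]
contact_force: [-0.3, 1.0, 0.1]
grip_width: 0.0879
gripper_force: 0.0
time_s: 13.08
ee_pos: [0.6654, -0.0019, 0.1722]
eef_rot: [0.0, 1.0, -0.009, 0.0]
contact_force: [-0.2, 1.3, 1.6]
grip_width: 0.0548
gripper_force: 20.0
```

```bash

python3 -m inch '[{"tx":0,"ty":0,"tz":20,"roll":0,"grip":-1},{"tx":0,"ty":0,"tz":30,"roll":0,"grip":-1},{"tx":0,"ty":0,"tz":35,"roll":0,"grip":-1},{"tx":-10,"ty":15,"tz":25,"roll":0,"grip":-1},{"tx":-19,"ty":33,"tz":0,"roll":0,"grip":-1},{"tx":-19,"ty":33,"tz":0,"roll":0,"grip":-1},{"tx":-19,"ty":33,"tz":0,"roll":0,"grip":-1},{"tx":-19,"ty":33,"tz":0,"roll":0,"grip":-1}]'
python3 -m inch '[{"tx":-19,"ty":33,"tz":0,"roll":0,"grip":-1},{"tx":-19,"ty":33,"tz":0,"roll":0,"grip":-1},{"tx":-19,"ty":33,"tz":0,"roll":0,"grip":-1},{"tx":-19,"ty":33,"tz":0,"roll":0,"grip":-1},{"tx":-19,"ty":33,"tz":0,"roll":0,"grip":-1},{"tx":-14,"ty":33,"tz":0,"roll":0,"grip":-1},{"tx":0,"ty":2,"tz":0,"roll":0,"grip":-1},{"tx":0,"ty":0,"tz":0,"roll":0,"grip":-1}]'
python3 -m inch '[{"tx":0,"ty":0,"tz":0,"roll":0,"grip":-1},{"tx":0,"ty":0,"tz":0,"roll":0,"grip":-1}]'
```

```text
time_s: 13.75
ee_pos: [0.5781, 0.1461, 0.2818]
eef_rot: [-0.0, 1.0, -0.01, -0.0]
contact_force: [0.3, 0.8, -0.5]
grip_width: 0.0548
gripper_force: 20.0
time_s: 14.42
ee_pos: [0.4691, 0.3468, 0.2816]
eef_rot: [0.0, 1.0, -0.007, -0.0]
contact_force: [0.0, -0.2, -0.6]
grip_width: 0.055
gripper_force: 20.0
time_s: 14.58
ee_pos: [0.4708, 0.3441, 0.2816]
eef_rot: [0.0, 1.0, -0.01, -0.0]
contact_force: [0.3, -0.1, -0.5]
grip_width: 0.0549
gripper_force: 20.0
```

```bash

python3 -m inch '[{"tx":0,"ty":1,"tz":-30,"roll":0,"grip":-1},{"tx":0,"ty":0,"tz":-30,"roll":0,"grip":-1},{"tx":0,"ty":0,"tz":-20,"roll":0,"grip":-1},{"tx":0,"ty":0,"tz":-9,"roll":0,"grip":-1},{"tx":0,"ty":0,"tz":-4,"roll":0,"grip":-1},{"tx":0,"ty":0,"tz":-2,"roll":0,"grip":-1},{"tx":0,"ty":0,"tz":0,"roll":0,"grip":-1},{"tx":0,"ty":0,"tz":0,"roll":0,"grip":-1}]'
```

```text
time_s: 15.25
ee_pos: [0.4711, 0.3462, 0.1881]
eef_rot: [-0.001, 1.0, -0.01, 0.001]
contact_force: [-0.2, -0.5, -1.4]
grip_width: 0.055
gripper_force: 20.0
```

```bash

python3 -m inch '[{"tx":0,"ty":0,"tz":-1.5,"roll":0,"grip":-1},{"tx":0,"ty":0,"tz":-1,"roll":0,"grip":-1},{"tx":0,"ty":0,"tz":0,"roll":0,"grip":-1},{"tx":0,"ty":0,"tz":0,"roll":0,"grip":0.6},{"tx":0,"ty":0,"tz":0,"roll":0,"grip":0.6},{"tx":0,"ty":0,"tz":0,"roll":0,"grip":0.6},{"tx":0,"ty":0,"tz":0,"roll":0,"grip":0.6},{"tx":0,"ty":0,"tz":15,"roll":0,"grip":0.6}]'
python3 -m inch '[{"tx":0,"ty":0,"tz":30,"roll":0,"grip":0.6},{"tx":0,"ty":0,"tz":35,"roll":0,"grip":1},{"tx":0,"ty":0,"tz":35,"roll":0,"grip":1},{"tx":0,"ty":-35,"tz":15,"roll":2,"grip":1},{"tx":0,"ty":-38,"tz":0,"roll":3,"grip":1},{"tx":0,"ty":-38,"tz":0,"roll":3,"grip":1},{"tx":0,"ty":-38,"tz":0,"roll":3,"grip":1},{"tx":0,"ty":-38,"tz":0,"roll":3,"grip":1}]'
python3 -m inch '[{"tx":0,"ty":-30,"tz":0,"roll":1,"grip":1},{"tx":0,"ty":0,"tz":0,"roll":0,"grip":1},{"tx":0,"ty":0,"tz":0,"roll":0,"grip":1}]'
python3 -c "
from h import *
c,T,P,st=wrist('w7',.005,.11)
c=eyes.read_camera('top');T=c2w(c);P=cloud(c,T)
z=P[...,2]
for lo in(.03,.075):
  m=(z>lo)&(z<.11)&(P[...,0]>.35)&(P[...,0]<.7)&(P[...,1]>.2)
  for r in rects(c,T,m,P): print(r)
cv2.imwrite('pics/t7.png',cv2.resize(c['image'][180:330,100:300,::-1],None,fx=4,fy=4,interpolation=2))"
```

```text
time_s: 15.92
ee_pos: [0.4689, 0.3454, 0.1966]
eef_rot: [0.001, 1.0, -0.009, -0.002]
contact_force: [-0.4, -0.4, -0.0]
grip_width: 0.0705
gripper_force: 0.0
time_s: 16.58
ee_pos: [0.4698, 0.1577, 0.3144]
eef_rot: [0.0, 0.993, 0.114, 0.0]
contact_force: [0.8, -0.0, -0.8]
grip_width: 0.0879
gripper_force: 0.0
time_s: 16.83
ee_pos: [0.4704, 0.1279, 0.3144]
eef_rot: [-0.0, 0.993, 0.119, 0.0]
contact_force: [0.1, 0.6, 0.5]
grip_width: 0.0883
gripper_force: 0.0
tcp [470.4 127.9 314.4] yaw 13.71 [ 3.e-04  3.e-04 -1.e+00] t 16.8333 g 0.08828346679685276
(array([ 65., 110.]), np.int32(26606), np.float64(35.9), (472.2, 340.6), (54, 45), -0.3)
(array([290., 155.]), np.int32(7357), np.float64(19.8), (501.9, 127.4), (159, 36), 14.3)
(array([440., 183.]), np.int32(6462), np.float64(21.9), (513.4, -8.9), (110, 45), -6.1)
(array([152., 230.]), np.int32(290), np.float64(95.4), (600.6, 343.1), (21, 21), -89.4)
(array([150., 279.]), np.int32(359), np.float64(53.9), (471.2, 347.2), (54, 54), -0.0)
(array([149., 229.]), np.int32(108), np.float64(97.5), (600.6, 343.1), (21, 21), -89.4)
```

View pics/t7.png

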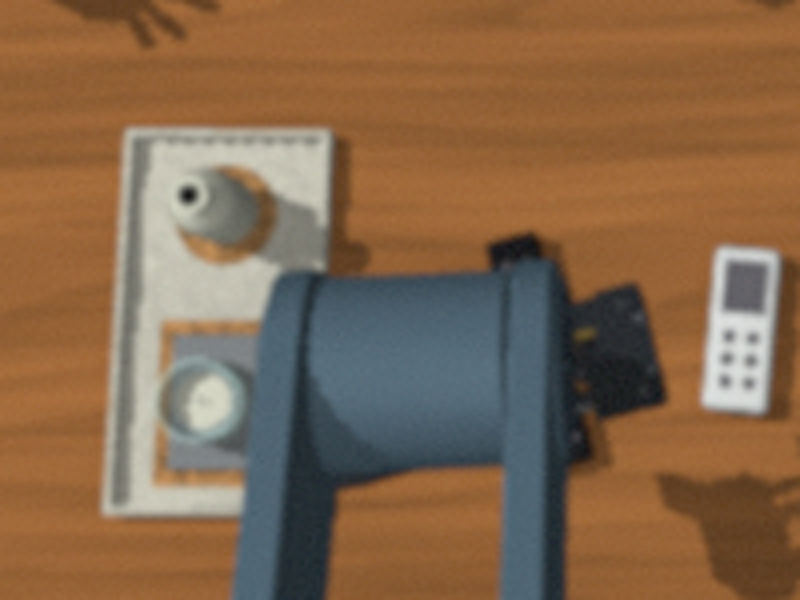

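The holder stands centred on the coaster at (205,400), and the vase is upright. Now the TV remote at (502,127).

```bash

python3 -m inch '[{"tx":31,"ty":0,"tz":-10,"roll":0.6,"grip":0.6},{"tx":0,"ty":0,"tz":-30,"roll":0,"grip":0.4},{"tx":0,"ty":0,"tz":-30,"roll":0,"grip":0.4},{"tx":0,"ty":0,"tz":-30,"roll":0,"grip":0.4},{"tx":0,"ty":0,"tz":-30,"roll":0,"grip":0.4},{"tx":0,"ty":0,"tz":-14,"roll":0,"grip":0.4},{"tx":0,"ty":0,"tz":0,"roll":0,"grip":0.4},{"tx":0,"ty":0,"tz":0,"roll":0,"grip":0.4}]' 25
python3 -m inch '[{"tx":0,"ty":0,"tz":0,"roll":0,"grip":-1},{"tx":0,"ty":0,"tz":0,"roll":0,"grip":-1},{"tx":0,"ty":0,"tz":0,"roll":0,"grip":-1},{"tx":0,"ty":0,"tz":0,"roll":0,"grip":-1},{"tx":0,"ty":0,"tz":0,"roll":0,"grip":-1}]' 25
python3 -c "
import numpy as np
a=np.radians(10.1)
for B in((492.1,-319.8),):
  for x,y in((0,38),(0,-34)): print(B[0]+x*np.cos(a)-y*np.sin(a),B[1]+x*np.sin(a)+y*np.cos(a))"
```

```text
time_s: 17.6
ee_pos: [0.501, 0.1308, 0.1693]
eef_rot: [-0.0, 0.992, 0.127, -0.001]
contact_force: [0.2, -0.8, -0.1]
grip_width: 0.0616
gripper_force: 0.0
time_s: 18.02
ee_pos: [0.5014, 0.1293, 0.1705]
eef_rot: [-0.0, 0.992, 0.126, 0.0]
contact_force: [-0.5, 1.5, 1.2]
grip_width: 0.0357
gripper_force: 25.0
485.43606440850454 -282.38887916097144
498.0624686871276 -353.2731081191308
```

```bash

python3 -m inch '[{"tx":0,"ty":0,"tz":20,"roll":0,"grip":-1},{"tx":0,"ty":0,"tz":35,"roll":0,"grip":-1},{"tx":0,"ty":-10,"tz":35,"roll":0,"grip":-1},{"tx":-2,"ty":-32,"tz":10,"roll":-0.5,"grip":-1},{"tx":-2,"ty":-37,"tz":0,"roll":-0.5,"grip":-1},{"tx":-2,"ty":-37,"tz":0,"roll":-0.5,"grip":-1},{"tx":-2,"ty":-37,"tz":0,"roll":-0.5,"grip":-1},{"tx":-2,"ty":-37,"tz":0,"roll":-0.5,"grip":-1}]'
python3 -m inch '[{"tx":-2,"ty":-37,"tz":0,"roll":-0.5,"grip":-1},{"tx":-2,"ty":-37,"tz":0,"roll":-0.5,"grip":-1},{"tx":-2,"ty":-37,"tz":0,"roll":-0.5,"grip":-1},{"tx":0,"ty":-37,"tz":0,"roll":0,"grip":-1},{"tx":0,"ty":-37,"tz":0,"roll":0,"grip":-1},{"tx":0,"ty":-35,"tz":0,"roll":0,"grip":-1},{"tx":0,"ty":-2,"tz":0,"roll":0,"grip":-1},{"tx":0,"ty":0,"tz":0,"roll":0,"grip":-1}]'
python3 -c "
from h import *
c,T,P,st=wrist('w8',.005,.05)
print(st['q'])"
```

```text
time_s: 18.68
ee_pos: [0.4907, -0.0624, 0.2705]
eef_rot: [0.0, 0.995, 0.105, 0.0]
contact_force: [0.4, -0.8, -1.5]
grip_width: 0.0359
gripper_force: 25.0
time_s: 19.35
ee_pos: [0.4848, -0.2849, 0.2701]
eef_rot: [0.0, 0.996, 0.09, 0.0]
contact_force: [-0.2, -0.4, -1.4]
grip_width: 0.0363
gripper_force: 25.0
tcp [ 484.8 -284.9  270.1] yaw 10.32 [ 2.e-04 -1.e-04 -1.e+00] t 19.35 g 0.036256132928985635
(array([365., 139.]), np.int32(23886), np.float64(42.8), (526.7, -315.1), (177, 154), -80.2)
[-7.42431236e-01  3.10961977e-01  1.74358836e+00  4.67930397e-05
  1.08685877e+00  6.48270930e-01]
```

View pics/w8.png

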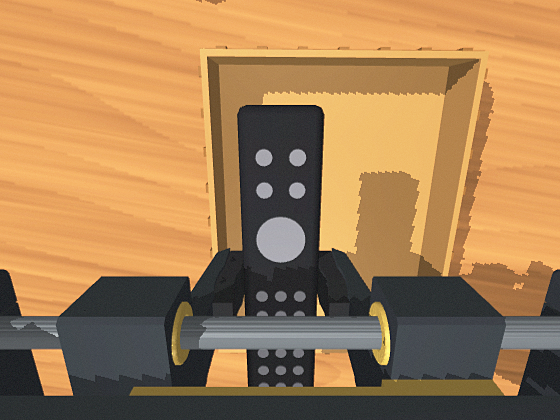

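The remote is held level over the basket's left half. The basket axis from the wrist agrees with the top view to about 1 mm. Lowering.

```bash

python3 -m inch '[{"tx":0,"ty":1,"tz":-30,"roll":0,"grip":-1},{"tx":0,"ty":0,"tz":-30,"roll":0,"grip":-1},{"tx":0,"ty":0,"tz":-20,"roll":0,"grip":-1},{"tx":0,"ty":0,"tz":-8,"roll":0,"grip":-1},{"tx":0,"ty":0,"tz":-4,"roll":0,"grip":-1},{"tx":0,"ty":0,"tz":-1.5,"roll":0,"grip":-1},{"tx":0,"ty":0,"tz":0,"roll":0,"grip":-1},{"tx":0,"ty":0,"tz":0,"roll":0,"grip":-1}]'
```

```text
time_s: 20.07
ee_pos: [0.4859, -0.2821, 0.1781]
eef_rot: [0.001, 0.996, 0.092, 0.001]
contact_force: [0.1, -0.2, -0.4]
grip_width: 0.0361
gripper_force: 25.0
```

```bash

python3 -m inch '[{"tx":0,"ty":0,"tz":-2,"roll":0,"grip":-1},{"tx":0,"ty":0,"tz":-1,"roll":0,"grip":-1},{"tx":0,"ty":0,"tz":0,"roll":0,"grip":-1},{"tx":0,"ty":0,"tz":0,"roll":0,"grip":0.05},{"tx":0,"ty":0,"tz":0,"roll":0,"grip":0.05},{"tx":0,"ty":0,"tz":0,"roll":0,"grip":0.05},{"tx":0,"ty":0,"tz":0,"roll":0,"grip":0.05},{"tx":0,"ty":0,"tz":15,"roll":0,"grip":0.05}]'
python3 -m inch '[{"tx":0,"ty":0,"tz":30,"roll":0,"grip":0.05},{"tx":0,"ty":0,"tz":35,"roll":0,"grip":0.5},{"tx":0,"ty":0,"tz":35,"roll":0,"grip":0.5},{"tx":0,"ty":32,"tz":15,"roll":-2,"grip":0.5},{"tx":0,"ty":37,"tz":0,"roll":-2.5,"grip":0.5},{"tx":0,"ty":37,"tz":0,"roll":-2.5,"grip":0.5},{"tx":0,"ty":37,"tz":0,"roll":-2.5,"grip":0.5},{"tx":0,"ty":37,"tz":0,"roll":-2.5,"grip":0.5}]'
python3 -m inch '[{"tx":0,"ty":37,"tz":0,"roll":-2.3,"grip":0.5},{"tx":0,"ty":37,"tz":0,"roll":-2,"grip":0.5},{"tx":0,"ty":20,"tz":0,"roll":0,"grip":0.5},{"tx":0,"ty":0,"tz":0,"roll":0,"grip":0.5},{"tx":0,"ty":0,"tz":0,"roll":0,"grip":0.5}]'
python3 -c "
from h import *
c,T,P,st=wrist('w9',.005,.11)
c=eyes.read_camera('top');T=c2w(c);P=cloud(c,T);z=P[...,2]
m=(z>.012)&(z<.04)&(c['image'].max(-1)<70)&(P[...,0]>.39)&(P[...,0]<.6)&(P[...,1]<-.2)
for r in rects(c,T,m,P): print(r)"
```

```text
time_s: 20.73
ee_pos: [0.4841, -0.281, 0.1863]
eef_rot: [-0.002, 0.996, 0.092, -0.002]
contact_force: [-0.7, 0.3, 0.4]
grip_width: 0.046
gripper_force: 0.0
time_s: 21.4
ee_pos: [0.4849, -0.1004, 0.3039]
eef_rot: [0.0, 1.0, -0.014, 0.0]
contact_force: [0.6, -0.2, -0.3]
grip_width: 0.0662
gripper_force: 0.0
time_s: 21.82
ee_pos: [0.4852, -0.007, 0.3037]
eef_rot: [0.0, 0.999, -0.049, 0.0]
contact_force: [-0.2, -0.4, -0.2]
grip_width: 0.0659
gripper_force: 0.0
tcp [485.2  -7.  303.7] yaw -5.61 [ 1.e-04 -4.e-04 -1.e+00] t 21.8167 g 0.06592720505065554
(array([546., 156.]), np.int32(6016), np.float64(29.7), (491.8, -232.5), (193, 8), 8.5)
(array([280., 164.]), np.int32(6579), np.float64(21.9), (513.2, -9.4), (110, 44), -6.2)
(array([387., 272.]), np.int32(699), np.float64(24.7), (483.9, -280.0), (157, 35), 10.4)
```

TV remote is in the basket. Now the AC remote.

```bash

python3 -m inch '[{"tx":28,"ty":-2,"tz":-10,"roll":-0.5,"grip":0.5},{"tx":0,"ty":0,"tz":-30,"roll":0,"grip":0.5},{"tx":0,"ty":0,"tz":-30,"roll":0,"grip":0.5},{"tx":0,"ty":0,"tz":-30,"roll":0,"grip":0.5},{"tx":0,"ty":0,"tz":-22,"roll":0,"grip":0.5},{"tx":0,"ty":0,"tz":-12,"roll":0,"grip":0.5},{"tx":0,"ty":0,"tz":0,"roll":0,"grip":0.5},{"tx":0,"ty":0,"tz":0,"roll":0,"grip":0.5}]' 25
python3 -m inch '[{"tx":0,"ty":0,"tz":0,"roll":0,"grip":-1},{"tx":0,"ty":0,"tz":0,"roll":0,"grip":-1},{"tx":0,"ty":0,"tz":0,"roll":0,"grip":-1},{"tx":0,"ty":0,"tz":0,"roll":0,"grip":-1},{"tx":0,"ty":0,"tz":0,"roll":0,"grip":-1}]' 25
```

```text
time_s: 22.58
ee_pos: [0.5136, -0.0111, 0.1695]
eef_rot: [0.0, 0.998, -0.056, -0.0]
contact_force: [0.2, 0.5, 0.1]
grip_width: 0.0658
gripper_force: 0.0
time_s: 23.0
ee_pos: [0.5136, -0.0101, 0.1703]
eef_rot: [0.0, 0.999, -0.055, 0.001]
contact_force: [-0.4, -0.9, 3.3]
grip_width: 0.0436
gripper_force: 25.0
```

```bash

python3 -m inch '[{"tx":0,"ty":0,"tz":20,"roll":0,"grip":-1},{"tx":0,"ty":0,"tz":35,"roll":0,"grip":-1},{"tx":0,"ty":-10,"tz":35,"roll":0,"grip":-1},{"tx":0,"ty":-30,"tz":10,"roll":1.8,"grip":-1},{"tx":-2,"ty":-38,"tz":0,"roll":1.8,"grip":-1},{"tx":-2,"ty":-38,"tz":0,"roll":1.8,"grip":-1},{"tx":-2,"ty":-38,"tz":0,"roll":1.8,"grip":-1},{"tx":-2,"ty":-38,"tz":0,"roll":1.8,"grip":-1}]'
python3 -m inch '[{"tx":-2,"ty":-38,"tz":0,"roll":1.8,"grip":-1},{"tx":-2,"ty":-38,"tz":0,"roll":1.8,"grip":-1},{"tx":-2,"ty":-38,"tz":0,"roll":1.8,"grip":-1},{"tx":-2,"ty":-38,"tz":0,"roll":1.8,"grip":-1},{"tx":0,"ty":0,"tz":0,"roll":0,"grip":-1},{"tx":0,"ty":0,"tz":0,"roll":0,"grip":-1},{"tx":0,"ty":0,"tz":0,"roll":0,"grip":-1}]'
python3 -c "
from h import *
c,T,P,st=wrist('w10',.005,.05)"
```

```text
time_s: 23.67
ee_pos: [0.5048, -0.2032, 0.27]
eef_rot: [0.0, 1.0, 0.025, 0.0]
contact_force: [1.0, -0.0, -1.3]
grip_width: 0.0438
gripper_force: 25.0
time_s: 24.25
ee_pos: [0.497, -0.3533, 0.2691]
eef_rot: [-0.001, 0.996, 0.086, -0.0]
contact_force: [-0.1, 0.4, -1.1]
grip_width: 0.0438
gripper_force: 25.0
tcp [ 497.  -353.3  269.1] yaw 9.88 [-9.0e-04  1.6e-03 -1.0e+00] t 24.25 g 0.043751942784249626
(array([204., 148.]), np.int32(27928), np.float64(42.7), (526.7, -314.8), (177, 154), -79.9)
(array([272.,  86.]), np.int32(457), np.float64(6.0), (587.3, -329.6), (44, 21), -82.2)
(array([272., 123.]), np.int32(1243), np.float64(6.0), (563.3, -335.0), (63, 49), -46.3)
(array([295., 149.]), np.int32(330), np.float64(6.0), (545.6, -356.6), (38, 18), -62.7)
```

View pics/w10.png

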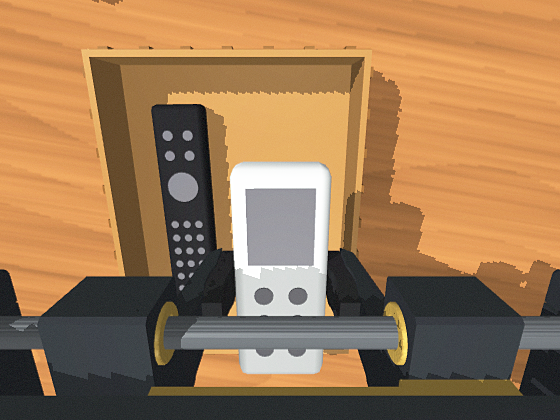

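The TV remote lies flat on the basket's left side and the AC remote hangs level over the free right side. There is room for the fingers on both sides, so I'll lower it.

```bash

python3 -m inch '[{"tx":0,"ty":-1,"tz":-30,"roll":0,"grip":-1},{"tx":0,"ty":0,"tz":-30,"roll":0,"grip":-1},{"tx":0,"ty":0,"tz":-20,"roll":0,"grip":-1},{"tx":0,"ty":0,"tz":-8,"roll":0,"grip":-1},{"tx":0,"ty":0,"tz":-4,"roll":0,"grip":-1},{"tx":0,"ty":0,"tz":-2,"roll":0,"grip":-1},{"tx":0,"ty":0,"tz":0,"roll":0,"grip":-1},{"tx":0,"ty":0,"tz":0,"roll":0,"grip":-1}]'
```

```text
time_s: 24.97
ee_pos: [0.498, -0.3552, 0.1773]
eef_rot: [0.001, 0.996, 0.087, 0.001]
contact_force: [0.1, 0.2, -0.7]
grip_width: 0.0438
gripper_force: 25.0
```

```bash

python3 -m inch '[{"tx":0,"ty":0,"tz":-2,"roll":0,"grip":-1},{"tx":0,"ty":0,"tz":-1,"roll":0,"grip":-1},{"tx":0,"ty":0,"tz":0,"roll":0,"grip":-1},{"tx":0,"ty":0,"tz":0,"roll":0,"grip":0.2},{"tx":0,"ty":0,"tz":0,"roll":0,"grip":0.2},{"tx":0,"ty":0,"tz":0,"roll":0,"grip":0.2},{"tx":0,"ty":0,"tz":0,"roll":0,"grip":0.2},{"tx":0,"ty":0,"tz":15,"roll":0,"grip":0.2}]'
python3 -m inch '[{"tx":0,"ty":0,"tz":30,"roll":0,"grip":0.2},{"tx":0,"ty":0,"tz":35,"roll":0,"grip":0.5},{"tx":0,"ty":0,"tz":35,"roll":0,"grip":0.5},{"tx":-30,"ty":-20,"tz":30,"roll":0,"grip":0.5},{"tx":-30,"ty":-20,"tz":0,"roll":0,"grip":0.5},{"tx":-30,"ty":-20,"tz":0,"roll":0,"grip":0.5},{"tx":-30,"ty":-20,"tz":0,"roll":0,"grip":0.5},{"tx":-30,"ty":-20,"tz":0,"roll":0,"grip":0.5}]'
python3 -m inch '[{"tx":-30,"ty":-20,"tz":0,"roll":0,"grip":0.5},{"tx":-30,"ty":-20,"tz":0,"roll":0,"grip":0.5},{"tx":0,"ty":0,"tz":0,"roll":0,"grip":0.5},{"tx":0,"ty":0,"tz":0,"roll":0,"grip":0.5}]'
python3 -c "
from h import *
c=eyes.read_camera('top');T=c2w(c);P=cloud(c,T);z=P[...,2]
for lo,hi,b in((.03,.11,(.35,.7,.2,.5)),(.012,.03,(.41,.57,-.395,-.25)),(.009,.03,(.41,.52,.295,.395))):
  m=(z>lo)&(z<hi)&(P[...,0]>b[0])&(P[...,0]<b[1])&(P[...,1]>b[2])&(P[...,1]<b[3])
  for r in rects(c,T,m,P): print(r)
cv2.imwrite('pics/t11.png',cv2.resize(c['image'][130:330,110:460,::-1],(800,457),interpolation=2))
print(telemetry.sense()['contact_force'])"
```

```text
time_s: 25.63
ee_pos: [0.4961, -0.3538, 0.185]
eef_rot: [-0.002, 0.996, 0.086, -0.002]
contact_force: [-1.3, -0.2, -0.2]
grip_width: 0.0528
gripper_force: 0.0
time_s: 26.3
ee_pos: [0.3492, -0.4532, 0.3147]
eef_rot: [0.0, 0.996, 0.087, 0.0]
contact_force: [0.5, -1.2, 1.2]
grip_width: 0.0659
gripper_force: 0.0
time_s: 26.63
ee_pos: [0.2891, -0.4936, 0.3143]
eef_rot: [-0.0, 0.996, 0.085, 0.0]
contact_force: [-0.0, 0.0, -0.0]
grip_width: 0.066
gripper_force: 0.0
(array([152., 230.]), np.int32(286), np.float64(95.8), (600.7, 343.3), (21, 21), -5.5)
(array([150., 280.]), np.int32(363), np.float64(53.6), (471.2, 346.5), (54, 54), -2.0)
(array([387., 270.]), np.int32(803), np.float64(24.7), (485.4, -280.3), (158, 36), 10.7)
(array([414., 265.]), np.int32(692), np.float64(26.7), (497.3, -353.5), (109, 43), 9.8)
(array([156., 279.]), np.int32(403), np.float64(17.5), (472.2, 345.5), (88, 62), -0.5)
[ 0.85267726  0.57325113 -0.01895024]
```

View pics/t11.png

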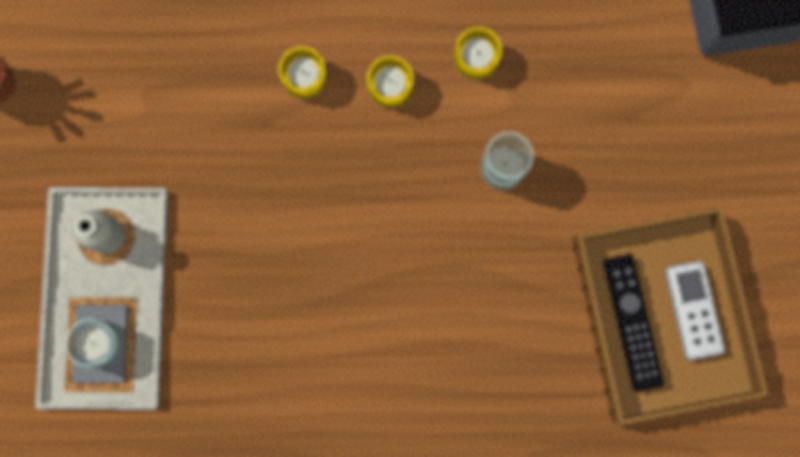

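Both remotes lie flat, buttons up, in the basket at (633,322) and (695,312). On the tray, the holder is centred on the coaster at (95,343), the vase is upright on its pad at (103,235), and the tall holder is where it was.

```bash
python3 -c "
from rig import hand_in
print(hand_in())"
```

```text
the job is handed in; nothing more can be done
None
```

Both kits are made up and the job is handed in at about 27 s; the last camera check put all five items within tolerance and the taller holder unmoved, but the hand-in returned no verdict.

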